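# Free the keeper plate of a vinyl roll spindle with a left-hand knob

## Robot

A 6-joint arm with a two-finger parallel gripper is mounted at the origin on the work surface. World frame = base frame: x ahead of the robot, y to its left, z up, the work surface at z = 0. Lengths are in m, angles in rad, forces in N, time in s.
With the tool pointing down it reaches from about 0.15 to 0.775 m from the base axis. Payload 6.1 kg.
Tool frame: the origin (TCP) lies on the centre line of the jaws, within the pads' length; the fingertips stand 22 mm ahead of it and the grasp point (between the pads) lies 3 mm ahead of it (env.tcp_to_tips is the distance from the TCP to the fingertips, in m); z points along the fingers, y is the direction in which the jaws open and shut (so a half turn about z gives the same grasp; the last joint's range is limited). The gripper opens to 85 mm and grips with 20 to 120 N. Pads are 22 mm wide; open, the fingers measure 114 mm over their backs; the gripper's body (76 mm by 85 mm) begins 54 mm behind the grasp point. The pads swing forward as they close: fully open they stand 13 mm farther back than shut.
Start: joints at [1.249, 0.126, -0.04, 1.405, 0, 1.571], TCP at [0.166, 0.498, 0.253] pointing down, gripper open.
Joint ranges: [-2.72, 2.72], [-0.95, 1.95], [-1.27, 1.35], [-1.78, 2.02], [-1.46, 1.47], [-3.14, 3.14]. Speed limits (rad/s): [2.39, 2.39, 3.01, 3.14, 3.14, 3.14].

## Interface

Orientations are given as a rotation vector (axis times angle).
In Python, from cell import env, imaging, ticket gives the robot as it stands.
- The arm moves only by the tool carry_out, never from a script. Its argument "deltas" is a list that holds one entry, the list of rows, each a list of 7 numbers: the shift along the tool's x, y, z in cm, then the turn, a rotation vector about the tool's x, y, z in rad, then the finger opening in cm, from 0 to 8.54. A call has 1 to 8 rows; each row is the pose to reach, as a shift and turn from the pose commanded when the call began, along the tool's axes at that moment; what a row does not reach only later rows make up. A row lasts 1/10 s, in which the tool goes at most 50 mm and 8.59 degrees, less where a joint would pass 70% of its speed; a pose out of reach is approached as far as the arm can. A call with a gripper value outside its range is refused whole. The fingers move at their own pace and stop on an object; "squeeze" is the grip in N (left out, the last holds). Time passes only in rows, so rows that repeat a pose let the fingers close. It gives the time, the measured TCP pose, the force and the opening at its end, in the units of the state.
- env.state(): the state, without advancing time (a new reading comes with each control period).
- imaging.snapshot(name): name is "side" or "top"; returns the picture (400x640x3 uint8, red, green, blue); there is no depth.
- imaging.get_calibration(name): a dict with "camera_matrix" (3x3 intrinsics, pixels), "R" (3x3) and "t" (3): a world point X has camera coordinates R X + t. Camera axes: x right, y down, z forward; pixel columns grow to the right and rows downward; lengths in m; the calibration is good to about 2 mm. A picture is of the moment at which its call begins. get_calibration takes no time and is no camera call.
- ticket.sign_off(): hands the job in, once; it reports no verdict.
The state is a dict: "time": time; "qpos": joint angles; "dq": joint speeds; "joint_torque": joint torques, N m; "tool_pos": TCP position; "orientation": TCP orientation; "contact_force": force on the tool from outside, world axes, zero at the start; "moment": the same for the moment, N m; "grip_width": finger opening in m.
Only numpy, scipy, OpenCV 4.12 (cv2) and the standard library are available. Lean on these libraries where they do the work, as an engineer would, in place of code of your own. Each camera call takes 0.05 s, during which the arm holds its last target. There are 200 camera calls.

## Task

The vinyl roll on the little spindle stand is held down by a slotted keeper plate under a black knob with a left-hand thread. Loosen the knob by turning it clockwise until you feel it come up against its end stop, without forcing it against the stop; then draw the keeper plate out sideways by its upright tab, without wrenching it against the knob, and lay it flat in the undivided grey tray. Leave the knob backed off and the other things on the table where they are.

Things in the scene. Friction and masses are not known exactly. Their poses are not given: they have to be found in the camera images.
- stand: Roll stand: fixed square grey base plate 150 x 150 x 16 mm; origin at the centre of its underside, on the upright spindle axis. On it a fixed blue vinyl roll 110 mm across, top 66 mm above the table, then a steel seat disc 64 mm across, top at 70 mm, and a stud 10 mm thick. The keeper plate lies on the seat, the knob above it. The keeper's tab stands out along the stand's x axis, within 0.1 rad.
- knob_grip (a point): Black knob: upright bar grip 46 mm long (its x), 14 mm thick (y), 40 mm high, on a round flange 44 mm across. Point on the axis, 15 mm below the bar's top, 22 mm above the flange's top; 113 mm above the table when fully screwed down. Left-hand thread: turned clockwise seen from above it loosens and rises 1.11 mm per rad, friction about 0.12 N m; it stays where it is left and cannot tip.
- knob_nose (a point): Point at the bottom of the knob's round steel nose, 30 mm across, below the flange; 37 mm below knob_grip. It sits in the keeper's recess and clears the rim by about 1.6 mm when the knob is at its end stop, 3.6 rad from fully screwed down; up to 0.8 rad may be done already. The bar's angle tells nothing of the stop. Stop: springy, 5 N m per rad; 0.4 N m over friction is plenty, 1 too much.
- keeper_tab (a point): The centre of the upright tab of the loose aluminium keeper plate (160 g). The tab is 32 mm long (x), 8 mm thick (y) and 44 mm high; its lower edge is level with the plate's underside. z up, x points away from the plate, the direction in which it is to be drawn out.
- keeper_plate (a point): Centre of the keeper plate, 5 mm above its underside; axes as the tab, which is centred 75 mm along +x. Plate 56 x 56 x 8.4 mm with a square recess 36 x 36 mm, 3.4 mm deep, in its top; a slot 14 mm wide for the stud runs out through the edge at -x. A bar 20 mm wide and 8 mm high joins it to the tab. With the nose above the rim, drawing it level 50 mm along x frees it.
- tray: Fixed open grey plastic tray without dividers, 190 (x) x 130 (y) x 28 mm high, walls and floor 4 mm; origin at the centre of its underside. It may stand on either side of the stand; the long way of the keeper fits along its x.
- caddy: Fixed open wooden box with four compartments, 150 x 100 x 45 mm; origin at the centre of its underside. Not used.
- tape: Bystander: loose roll of black tape, 70 mm across, 19 mm high, origin at the centre of its underside.
- cutter: Bystander: loose yellow utility knife, 138 mm long, 14 mm high, lying flat; origin at the underside of its handle's middle, x along it.
- carton: Bystander: loose small cardboard box 70 x 100 x 45 mm; origin at the centre of its underside.
Not all that is in view belongs to the job. What is shaped like the stand but green is not meant.

How it is judged:
On the way, in this order (a step that is already met when the one before it is completed fails the run):
1. the knob is loosened clockwise up to its end stop (turned to within 0.2 rad of it) (z of knob_grip in the frame of stand above 0.11677 m), for 0.2 s.
2. the keeper plate is drawn out clear of the stud, with the knob still backed off (horizontal distance between keeper_plate and stand above 0.045 m and z of knob_grip in the frame of stand above 0.11661 m), for 0.1 s.
At the end, for the whole second after the job is handed in: The keeper plate lies flat (within 0.1 rad, tab upward) and at rest on the floor of the grey tray, wholly inside its walls, released; the knob is still backed off at its end stop (within 0.35 rad of it) (x of keeper_plate in the frame of tray between -0.085 and 0.085 m and y of keeper_plate in the frame of tray between -0.055 and 0.055 m and x of keeper_tab in the frame of tray between -0.09 and 0.09 m and y of keeper_tab in the frame of tray between -0.06 and 0.06 m and z of keeper_plate in the frame of tray below 0.014 m and angle between keeper_plate's own z axis and vertical below 0.1 rad and linear speed of keeper below 0.02 m/s and z of knob_grip in the frame of stand above 0.11661 m); the robot touches nothing.
It fails at once if the knob is forced against its end stop (0.2 rad past it, about 1 N m over the friction) (z of knob_grip in the frame of stand above 0.11722 m).
It fails at once if the keeper plate is wrenched against the knob (more than 20 N) (contact force between keeper and knob above 20 N).
It fails at once if the tape, utility knife or carton is moved more than 20 mm (distance of any of tape, cutter, carton from where it was at the start of the episode above 0.02 m).
It also fails if it takes over 72 s, if anything falls off the work surface, if the arm or the gripper's body presses on something with over 40 N, if the wrist force passes 120 N, or if a joint passes its speed limit or range.

## Working session

There is one attempt and no reset: what is moved stays moved. The work goes in short steps, Python scripts to look and compute and a tool call to move; the robot and the scene stay as the last step left them, time stands still between calls to the robot, and variables do not carry over. Pictures are saved under pics/ and viewed, on a budget of 10 in all, crops included, one or two more only if the job needs it, and the job is handed in when it is done.

Besides the shell and the picture viewer there is one more tool, called after "Emit:" as name(argument=value, ...) on one line, values as JSON. carry_out: Moves the arm, as the interface text tells. Its arguments: {"type":"object","properties":{"deltas":{"type":"array"},"squeeze":{"type":"number"}},"required":["deltas"]}

```bash
ls; mkdir -p pics; python3 - <<'E'
from cell import env, imaging
import cv2, numpy as np
for n in("side","top"):
    p=imaging.snapshot(n); cv2.imwrite(f"pics/{n}0.png",p[:,:,::-1])
    c=imaging.get_calibration(n); print(n,c)
print(env.state())
E
```

```text
pics
side {'camera_matrix': array([[448.31729878,   0.        , 321.6496661 ],
       [  0.        , 448.31729878, 199.70997844],
       [  0.        ,   0.        ,   1.        ]]), 'R': array([[-0.99929213, -0.03752107, -0.00272205],
       [-0.02344009,  0.67760206, -0.73505511],
       [ 0.02942452, -0.73447098, -0.6780019 ]]), 't': array([0.49847542, 0.07320768, 0.95680673])}
top {'camera_matrix': array([[401.62629211,   0.        , 330.44624012],
       [  0.        , 401.62629211, 198.41507403],
       [  0.        ,   0.        ,   1.        ]]), 'R': array([[-0.00702265, -0.99967429, -0.0245357 ],
       [-0.9852099 ,  0.01111779, -0.17099076],
       [ 0.17120785,  0.02297201, -0.98496709]]), 't': array([0.02179692, 0.53900017, 0.81683389])}
{'time': 0.1, 'qpos': array([ 1.24898926e+00,  1.26298239e-01, -4.04900332e-02,  1.40542825e+00,
        4.89364874e-06,  1.57078118e+00]), 'dq': array([ 0.00037566, -0.00082235,  0.00213277,  0.00248464,  0.00014174,
       -0.00019863]), 'joint_torque': array([-5.51951216e-04, -4.36911821e+01,  3.53602266e+01,  1.38966367e-02,
       -4.77111973e-05,  7.94340082e-06]), 'tool_pos': array([0.16593744, 0.49772278, 0.25262536]), 'orientation': array([-5.03254158e-01, -3.10078616e+00,  2.20062393e-03]), 'contact_force': array([ 0.20299174, -0.60601468,  0.40926474]), 'moment': array([-0.01705396, -0.00674276,  0.04043744]), 'grip_width': 0.08514766800731441}
```

View pics/side0.png

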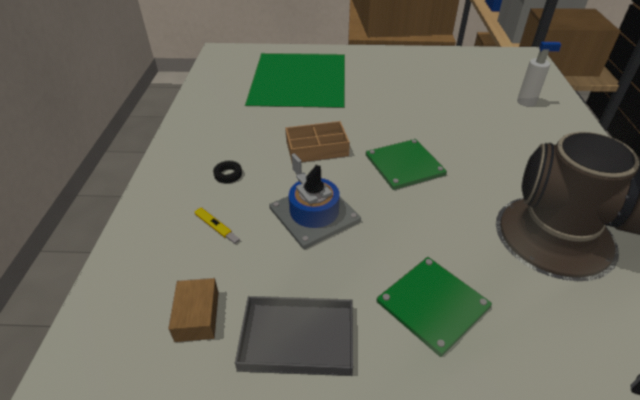

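View pics/top0.png

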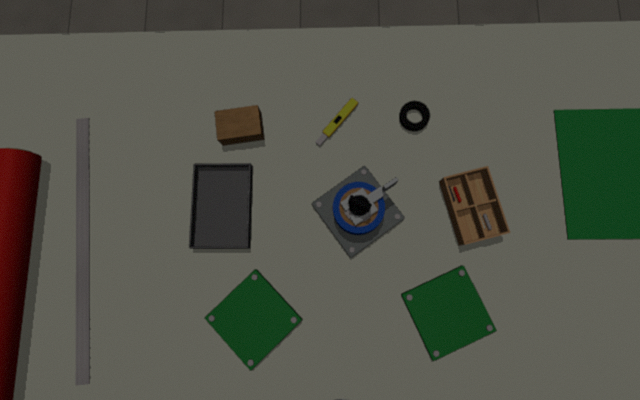

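Side view: the grey stand with blue roll is at about (315,205), tab at (297,165), grey tray at (297,335), caddy (317,140). Top view: stand (358,210), tab (388,190), tray (222,206). Possible confusions for the stand are the two green plates, at top (253,318) and (449,312), and for the tray the divided caddy at top (474,205). I choose the grey base with the blue roll and the undivided grey tray, and check that in one crop.

```bash
python3 - <<'E'
import cv2, numpy as np
t=cv2.imread("pics/top0.png")[160:260,305:410]; s=cv2.imread("pics/side0.png")[145:245,262:367]
f=lambda a:cv2.convertScaleAbs(cv2.resize(a,(400,400*100//105),interpolation=cv2.INTER_CUBIC),alpha=1.8)
cv2.imwrite("pics/crop1.png",np.hstack([f(t),f(s)]))
E
cat > h.py <<'E'
import numpy as np, cv2
from cell import env, imaging
C={n:imaging.get_calibration(n) for n in("side","top")}
def ray(n,u,v):
    c=C[n]; R=c["R"]; d=R.T@np.linalg.solve(c["camera_matrix"],[u,v,1.]); return -R.T@c["t"],d
def plane(n,u,v,z):
    o,d=ray(n,u,v); return o+d*(z-o[2])/d[2]
def tri(ps,pt):
    A=[];b=[]
    for n,p in(("side",ps),("top",pt)):
        o,d=ray(n,*p); d/=np.linalg.norm(d); P=np.eye(3)-np.outer(d,d); A.append(P); b.append(P@o)
    return np.linalg.lstsq(np.vstack(A),np.hstack(b),rcond=None)[0]
def proj(n,X):
    c=C[n]; x=c["camera_matrix"]@(c["R"]@np.asarray(X)+c["t"]); return x[:2]/x[2]
E
```

```text
(no output)
```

View pics/crop1.png

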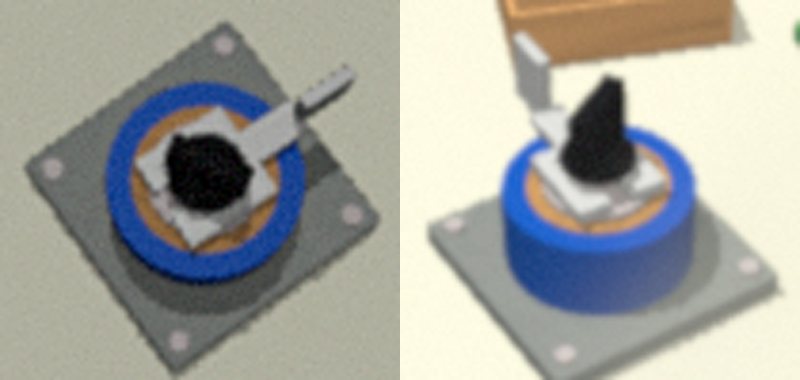

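The crop confirms the choice: grey base, blue roll, aluminium keeper and black knob. The tab points to the upper right in the top view. I'll stretch the dark tones to read the bar's angle, and measure the rest numerically.

```bash
python3 - <<'E'
from h import *
ims={n:np.mean([imaging.snapshot(n).astype(float) for _ in range(8)],0) for n in C}
np.savez("avg.npz",**ims)
def f(a): 
    a=np.clip((a-2)*5,0,255).astype(np.uint8)[:,:,::-1]
    return cv2.resize(a,(400,400),interpolation=cv2.INTER_CUBIC)
cv2.imwrite("pics/crop2.png",np.hstack([f(ims["top"][185:225,340:380]),f(ims["side"][155:205,290:340])]))
# screws: bright blobs on grey base
sc=[(45/3.81,0)]
def crop(u,v): return np.array([305+u/3.81,160+v/3.81])
def crs(u,v): return np.array([262+(u-400)/3.81,145+v/3.81])
P=[plane("top",*crop(*p),.016) for p in((224,45),(52,168),(178,341),(352,214))]; print(np.round(P,4),np.mean(P,0))
Q=[plane("side",*crs(*p),.016) for p in((454,222),(748,265),(565,353))]; print(np.round(Q,4), (Q[0]+Q[1])/2)
# blue roll
for n in C:
    a=ims[n].astype(np.uint8); hsv=cv2.cvtColor(a,cv2.COLOR_RGB2HSV)
    m=cv2.inRange(hsv,(105,120,40),(130,255,255)); 
    k,l,st,ce=cv2.connectedComponentsWithStats(m); print(n,[(st[i],ce[i]) for i in range(1,k) if st[i][4]>150])
    # tray dark outline
    g=a.max(2); 
    r=(185,155,260,255) if n=="top" else (230,290,362,380)
    m=np.zeros_like(g); m[r[1]:r[3],r[0]:r[2]]=(g[r[1]:r[3],r[0]:r[2]]<(75 if n=="top" else 110))
    c=max(cv2.findContours(m,cv2.RETR_EXTERNAL,2)[0],key=cv2.contourArea)
    print(cv2.approxPolyDP(c,5,True).reshape(-1,2).tolist(), cv2.minAreaRect(c))
    c=cv2.boxPoints(cv2.minAreaRect(c)); 
    print(np.round([plane(n,*q,.028) for q in c],3).tolist())
E
```

```text
[[ 0.6044 -0.0579  0.016 ]
 [ 0.532   0.0439  0.016 ]
 [ 0.4311 -0.0279  0.016 ]
 [ 0.5032 -0.1296  0.016 ]] [ 0.5176721  -0.04285666  0.016     ]
[[ 0.6031 -0.058   0.016 ]
 [ 0.4306 -0.0279  0.016 ]
 [ 0.531   0.0438  0.016 ]] [ 0.5168455  -0.04298835  0.016     ]
side [(array([540,  41,  21,  10, 162], dtype=int32), array([549.88271605,  45.53703704])), (array([289, 179,  50,  48, 930], dtype=int32), array([310.15591398, 207.45268817]))]
[[248, 296], [237, 371], [357, 374], [352, 300]] ((297.06146240234375, 335.57196044921875), (122.48363494873047, 76.79048919677734), 1.9978798627853394)
[[0.623, 0.343, 0.028], [0.644, 0.199, 0.028], [0.423, 0.2, 0.028], [0.431, 0.343, 0.028]]
top [(array([333, 182,  52,  52, 841], dtype=int32), array([356.96432818, 209.24851367]))]
[[193, 164], [189, 247], [249, 252], [252, 165]] ((220.49998474121094, 207.49996948242188), (62.99999237060547, 88.99998474121094), -0.0)
[[0.428, 0.325, 0.028], [0.627, 0.335, 0.028], [0.625, 0.193, 0.028], [0.427, 0.187, 0.028]]
```

View pics/crop2.png

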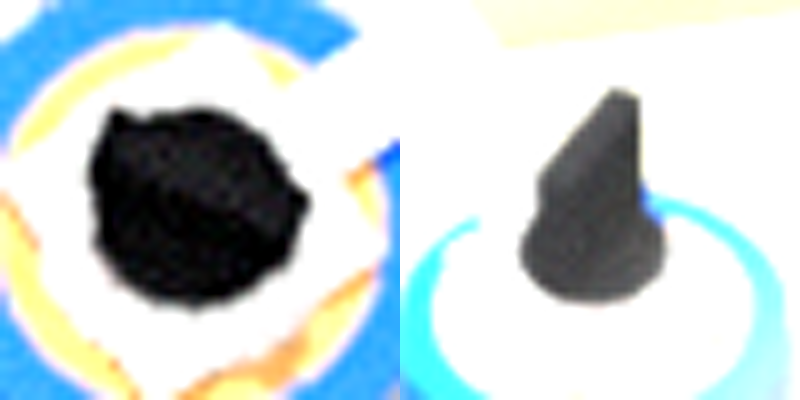

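The bar's top face shows in top at crop corners (118,108), (90,178) and (310,203), and in side from (610,90) to (540,182). It runs towards +x+y.

```bash
python3 - <<'E'
from h import *
def crop(u,v): return np.array([305+u/3.81,160+v/3.81])
def crs(u,v): return np.array([262+(u-400)/3.81,145+v/3.81])
T=lambda u,v:(340+u/10-.45,185+v/10-.45); S=lambda u,v:(290+(u-400)/8-.45,155+v/8-.45)
ang=lambda a,b:np.degrees(np.arctan2(*(b-a)[[1,0]]))
z=.129
a,b,c=[plane("top",*T(*p),z) for p in((118,108),(90,178),(310,203))]
print("bar top",a,b,c,"end edge ang",ang(a,b),"long edge",ang(c,a), "ctr",(b+c)/2, np.linalg.norm(a-b),np.linalg.norm(a-c))
d,e=[plane("side",*S(*p),z) for p in((608,92),(540,182))]; print("side edge",ang(d,e),np.linalg.norm(d-e),d,e)
print("corner tri", tri(S(540,182),T(90,178)), tri(S(540,182),T(118,108)))
st=np.array([.5173,-.0429,0])
# tab top edge ends
for p,q in(((518,34),(352,70)),((548,64),(300,108))): print("tab", tri(crs(*p)-.4,crop(*q)-.4))
m=tri(crs(533,49)-.4,crop(326,89)-.4); print(m, ang(st,m), np.hypot(*(m-st)[:2]))
A=plane("top",*crop(350,70)-.4,.114);B=plane("top",*crop(299,107)-.4,.114);print(A,B,ang(B,A),ang(st,(A+B)/2),np.hypot(*((A+B)/2-st)[:2]))
print("tray",[plane("top",u,v,.028)for u,v in((193,164),(189,247),(249,252),(252,165))],[plane("side",u,v,.028)for u,v in((248,296),(352,300))],[tri(s,t) for s,t in(((248,296),(193,164)),((352,300),(252,165)))][:1])
# both view corner pairing: side (248,296)=far-left(+x,-y)-> top (252,165)
print(tri((248,296),(252,165)),tri((352,300),(249.5,249)))
E
```

```text
bar top [ 0.53045482 -0.02569908  0.129     ] [ 0.51674166 -0.02006305  0.129     ] [ 0.5113799  -0.06245511  0.129     ] end edge ang 157.65763232506964 long edge 62.57248650121669 ctr [ 0.51406078 -0.04125908  0.129     ] 0.014826184730289219 0.04141085444735365
side edge 67.38502122353658 0.03972160726929104 [ 0.51302187 -0.05263759  0.129     ] [ 0.52829629 -0.01597019  0.129     ]
corner tri [ 0.52319482 -0.02049643  0.124059  ] [ 0.53047051 -0.02582857  0.12109245]
tab [ 0.5673726  -0.11777501  0.11110501]
tab [ 0.54770888 -0.0900226   0.11123206]
[ 0.55749546 -0.10388169  0.11107825] -56.609530622361575 0.0730372599984288
[ 0.56727169 -0.11635669  0.114     ] [ 0.54789507 -0.08922892  0.114     ] -54.46282407077433 -56.0755691438718 0.07217962955598159
tray [array([0.62450889, 0.32608697, 0.028     ]), array([0.43884917, 0.32518866, 0.028     ]), array([0.42703342, 0.19395795, 0.028     ]), array([0.62040017, 0.19258485, 0.028     ])] [array([0.62423011, 0.20036736, 0.028     ]), array([0.43681707, 0.202258  , 0.028     ])] [array([0.59560907, 0.2821102 , 0.14449994])]
[0.62447483 0.19459051 0.01920321] [0.43512247 0.19525188 0.01770576]
```

```bash
cat >> h.py <<'E'
from scipy.spatial.transform import Rotation as Ro
def delta(p,yang,R0=None,p0=None):
    "shift cm and turn for TCP p, tool down, jaw axis (tool y) at yang deg"
    s=env.state(); p0=s["tool_pos"]; R0=Ro.from_rotvec(s["orientation"]).as_matrix()
    a=np.radians(yang); y=np.array([np.cos(a),np.sin(a),0]); z=np.array([0,0,-1.]); R=np.c_[np.cross(y,z),y,z]
    return np.round(R0.T@(np.array(p)-p0)*100,2), np.round(Ro.from_matrix(R0.T@R).as_rotvec(),3)
E
python3 -c "
from h import *
print(delta([.517,-.043,.2],157),C and 0)"
```

```text
(array([-50.41, -40.22,   5.33]), array([-0.   , -0.   , -1.491])) 0
```

Emit:
carry_out(deltas=[[[-50.4,-40.2,5.3,0,0,-1.49,5],[-50.4,-40.2,5.3,0,0,-1.49,5],[-50.4,-40.2,5.3,0,0,-1.49,5],[-50.4,-40.2,5.3,0,0,-1.49,5],[-50.4,-40.2,5.3,0,0,-1.49,5],[-50.4,-40.2,5.3,0,0,-1.49,5],[-50.4,-40.2,5.3,0,0,-1.49,5],[-50.4,-40.2,5.3,0,0,-1.49,5]]], squeeze=50)

```text
time: 1.7
tool_pos: [0.3568, 0.2072, 0.2251]
orientation: [-1.112, 2.937, 0.0]
contact_force: [-0.3, 1.1, 0.4]
grip_width: 0.05
```

```bash
python3 -c "
from h import *
print(delta([.517,-.043,.2],157),env.state()['qpos'],env.state()['grip_width'])"
```

```text
(array([  4.57, -29.36,   2.51]), array([-0.   ,  0.001, -0.446])) [ 5.26188426e-01 -8.54385473e-02 -3.17316340e-01  1.33813709e+00
 -3.38186256e-05 -1.97575200e-01] 0.05001630341545582
```

Emit:
carry_out(deltas=[[[4.6,-29.4,2.5,0,0,-0.446,4.5],[4.6,-29.4,2.5,0,0,-0.446,4.5],[4.6,-29.4,2.5,0,0,-0.446,4.5],[4.6,-29.4,2.5,0,0,-0.446,4.5],[4.6,-29.4,2.5,0,0,-0.446,4.5],[4.6,-29.4,2.5,0,0,-0.446,4.5],[4.6,-29.4,2.5,0,0,-0.446,4.5],[4.6,-29.4,2.5,0,0,-0.446,4.5]]])

```text
time: 2.5
tool_pos: [0.5163, -0.0455, 0.199]
orientation: [1.722, -2.627, -0.0]
contact_force: [-1.0, 0.6, -0.1]
grip_width: 0.0449
```

```bash
python3 - <<'E'
from h import *
s=env.state();print(s['time'],delta([.517,-.043,.118],157),s['qpos'],s['moment'],s['contact_force'])
E
```

```text
2.5 (array([-0.27,  0.03,  8.1 ]), array([ 0.001, -0.001, -0.009])) [-8.76920115e-02  1.18979436e-01 -1.65971725e-01  1.28663343e+00
 -4.89404977e-04 -1.24806366e+00] [ 0.02135934  0.03716913 -0.01714105] [-0.98900451  0.63832611 -0.08741836]
```

Emit:
carry_out(deltas=[[[-0.27,0.03,4,0,0,-0.009,4.5],[-0.27,0.03,6.5,0,0,-0.009,4.5],[-0.27,0.03,8.1,0,0,-0.009,4.5],[-0.27,0.03,8.1,0,0,-0.009,4.5],[-0.27,0.03,8.1,0,0,-0.009,4.5]]])

```text
time: 3.0
tool_pos: [0.5157, -0.0396, 0.1196]
orientation: [-1.741, 2.615, 0.0]
contact_force: [-0.9, 0.2, -0.4]
grip_width: 0.045
```

```bash
python3 - <<'E'
from h import *
ims={n:imaging.snapshot(n) for n in C}
def f(a): 
    a=np.clip(a.astype(float)*1.8,0,255).astype(np.uint8)[:,:,::-1]
    return cv2.resize(a,(400,400),interpolation=cv2.INTER_CUBIC)
cv2.imwrite("pics/crop3.png",np.hstack([f(ims["top"][160:240,320:400]),f(ims["side"][130:210,270:350])]))
s=env.state();print(s['time'],delta([.517,-.043,.118],157),s['moment'],s['contact_force'])
E
```

```text
3.1 (array([ 0.27, -0.16,  0.25]), array([-0.002,  0.001,  0.005])) [ 0.01493712 -0.01868574 -0.00722546] [-0.06181149 -0.45477527  0.84605099]
```

View pics/crop3.png

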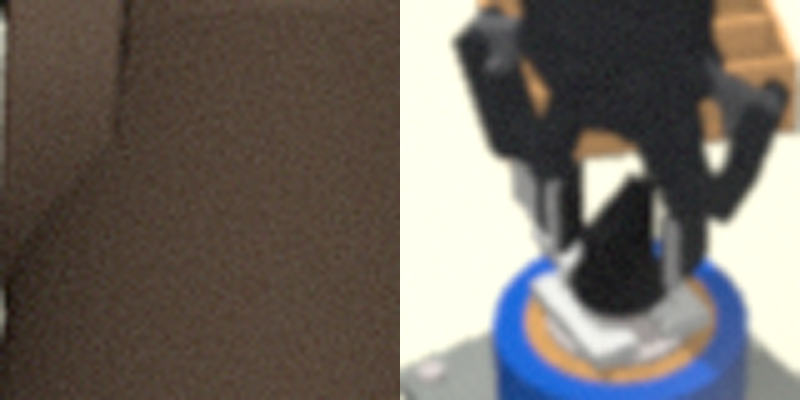

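The side crop shows the fingers, at about (545,200) and (685,240), straddling the bar at (625,230) with even gaps. I'll make a small correction, then close.

Emit:
carry_out(deltas=[[[0.2,-0.12,0.2,0,0,0,4.5],[0.2,-0.12,0.2,0,0,0,3],[0.2,-0.12,0.2,0,0,0,1],[0.2,-0.12,0.2,0,0,0,1],[0.2,-0.12,0.2,0,0,0,1],[0.2,-0.12,0.2,0,0,0,1],[0.2,-0.12,0.2,0,0,0,1],[0.2,-0.12,0.2,0,0,0,1]]], squeeze=40)

```text
time: 3.9
tool_pos: [0.5166, -0.0426, 0.1173]
orientation: [-1.739, 2.616, -0.001]
contact_force: [0.7, -0.3, 3.8]
grip_width: 0.0133
```

```bash
python3 - <<'E'
from h import *
s=env.state();print(s['time'],delta([.517,-.043,.118],157),s['moment'],s['contact_force'],s['grip_width'],s['tool_pos'])
E
```

```text
3.9 (array([ 0.02, -0.05, -0.07]), array([-0.001,  0.   ,  0.004])) [-0.16677427 -0.2345223  -0.11860179] [ 0.6809267  -0.25218088  3.76169482] 0.013265629895088036 [ 0.5165812  -0.04262185  0.11731155]
```

Emit:
carry_out(deltas=[[[0,0,-0.016,0,0,0.14,1],[0,0,-0.03,0,0,0.28,1],[0,0,-0.047,0,0,0.42,1],[0,0,-0.062,0,0,0.56,1],[0,0,-0.078,0,0,0.7,1],[0,0,-0.093,0,0,0.84,1],[0,0,-0.11,0,0,0.98,1],[0,0,-0.11,0,0,0.98,1]]])

```text
time: 4.7
tool_pos: [0.5159, -0.0417, 0.1183]
orientation: [0.3, -3.127, -0.003]
contact_force: [-1.8, 4.0, 6.7]
grip_width: 0.0134
```

```bash
python3 - <<'E'
from h import *
s=env.state();print(s['time'],delta([.517,-.043,.118],157),s['moment'],s['contact_force'],s['grip_width'],s['tool_pos'],s['qpos'][5])
E
```

```text
4.7 (array([-0.08, -0.15,  0.03]), array([ 0.002,  0.001, -0.978])) [ 0.58959639  0.26808206 -0.15274249] [-1.79264261  3.98326583  6.69231958] 0.013415346143055147 [ 0.51593131 -0.04168941  0.1183432 ] -0.27292016370959576
```

Emit:
carry_out(deltas=[[[0.02,0.02,-0.016,0,0,0.14,1],[0.04,0.05,-0.03,0,0,0.28,1],[0.04,0.08,-0.047,0,0,0.42,1],[0.02,0.1,-0.062,0,0,0.56,1],[0,0.1,-0.078,0,0,0.7,1],[0,0.1,-0.093,0,0,0.84,1],[0,0.1,-0.11,0,0,0.98,1]]])

```text
time: 5.4
tool_pos: [0.5162, -0.0405, 0.1195]
orientation: [-1.21, -2.899, -0.004]
contact_force: [1.6, 4.2, 3.6]
grip_width: 0.0133
```

```bash
python3 - <<'E'
from h import *
s=env.state();print(s['time'],delta([.517,-.043,.118],157),s['moment'],s['contact_force'],s['grip_width'],s['tool_pos'],s['qpos'][5],s['joint_torque'][5])
E
```

```text
5.4 (array([-0.23, -0.12,  0.15]), array([ 3.00e-03,  1.00e-03, -1.96e+00])) [ 0.80061768 -0.15868852  0.1751955 ] [1.61019079 4.1683437  3.63942645] 0.013259131171554486 [ 0.51624086 -0.04047455  0.11950088] 0.7112803266751382 -1.3050267845392227
```

Emit:
carry_out(deltas=[[[0.04,0.1,-0.011,0,0,0.1,1],[0.04,0.1,-0.022,0,0,0.2,1],[0.04,0.1,-0.033,0,0,0.3,1],[0.04,0.1,-0.044,0,0,0.4,1],[0.04,0.1,-0.055,0,0,0.5,1],[0.04,0.1,-0.061,0,0,0.55,1]]])

```text
time: 6.0
tool_pos: [0.5169, -0.04, 0.1201]
orientation: [1.949, 2.464, 0.002]
contact_force: [2.2, 0.8, 2.6]
grip_width: 0.0133
```

```bash
cat > s.py <<'E'
from h import *
s=env.state();d=delta([.517,-.043,.118],157);print(s['time'],d[1][2],s['moment'].round(3),s['contact_force'].round(1),s['tool_pos'].round(4),s['qpos'][5].round(4),s['joint_torque'][5].round(3),s['grip_width'].round(4))
E
python3 s.py
```

```text
Traceback (most recent call last):
  File "s.py", line 2, in <module>
    s=env.state();d=delta([.517,-.043,.118],157);print(s['time'],d[1][2],s['moment'].round(3),s['contact_force'].round(1),s['tool_pos'].round(4),s['qpos'][5].round(4),s['joint_torque'][5].round(3),s['grip_width'].round(4))
                                                                                                                                                                                                     ^^^^^^^^^^^^^^^^^^^^^
AttributeError: 'float' object has no attribute 'round'
```

```bash
sed -i "s/s\['grip_width'\].round(4)/s['grip_width']/" s.py; python3 s.py; python3 s.py
```

```text
6.0 -2.508 [ 0.286 -0.255  0.149] [2.2 0.8 2.6] [ 0.5169 -0.04    0.1201] 1.2607 -0.096 0.013258250572140978
6.0 -2.508 [ 0.286 -0.255  0.149] [2.2 0.8 2.6] [ 0.5169 -0.04    0.1201] 1.2607 -0.096 0.013258250572140978
```

Emit:
carry_out(deltas=[[[0,0,-0.005,0,0,0.05,1],[0,0,-0.011,0,0,0.1,1]]])

```text
time: 6.2
tool_pos: [0.517, -0.04, 0.1202]
orientation: [2.069, 2.364, 0.003]
contact_force: [2.8, 1.6, 2.6]
grip_width: 0.0132
```

```bash
python3 s.py
```

```text
6.2 -2.607 [ 0.391 -0.375  0.147] [2.8 1.6 2.6] [ 0.517  -0.04    0.1202] 1.3596 -0.385 0.013164046136992883
```

Emit:
carry_out(deltas=[[[0,0,-0.005,0,0,0.05,1],[0,0,-0.011,0,0,0.1,1],[0,0,-0.017,0,0,0.15,1],[0,0,-0.019,0,0,0.17,1]]])

```text
time: 6.6
tool_pos: [0.5172, -0.04, 0.1204]
orientation: [2.261, 2.181, 0.003]
contact_force: [3.0, 2.6, 3.6]
grip_width: 0.0137
```

```bash
python3 s.py
```

```text
6.6 -2.776 [ 0.52  -0.678  0.136] [3.  2.6 3.6] [ 0.5172 -0.04    0.1204] 1.5287 0.127 0.013727221621893314
```

Emit:
carry_out(deltas=[[[0,0,-0.005,0,0,0.05,1],[0,0,-0.009,0,0,0.08,1]]])

```text
time: 6.8
tool_pos: [0.5173, -0.04, 0.1205]
orientation: [2.346, 2.089, 0.003]
contact_force: [4.5, 1.8, 1.7]
grip_width: 0.0134
```

```bash
python3 s.py
```

```text
6.8 -2.856 [ 0.486 -0.735  0.159] [4.5 1.8 1.7] [ 0.5173 -0.04    0.1205] 1.6089 -0.073 0.013353340169179516
```

Emit:
carry_out(deltas=[[[0,0,-0.005,0,0,0.04,1],[0,0,-0.009,0,0,0.08,1]]])

```text
time: 7.0
tool_pos: [0.5174, -0.04, 0.1206]
orientation: [2.428, 1.993, 0.004]
contact_force: [3.7, 2.6, 3.6]
grip_width: 0.0134
```

```bash
python3 s.py
```

```text
7.0 -2.936 [ 0.521 -0.83   0.183] [3.7 2.6 3.6] [ 0.5174 -0.04    0.1206] 1.6888 -0.285 0.013446044931978096
```

Emit:
carry_out(deltas=[[[0,0,-0.005,0,0,0.04,1],[0,0,-0.009,0,0,0.08,1]]])

```text
time: 7.2
tool_pos: [0.5175, -0.0401, 0.1207]
orientation: [2.506, 1.894, 0.004]
contact_force: [3.7, 1.9, 1.8]
grip_width: 0.0133
```

```bash
python3 s.py
```

```text
7.2 -3.016 [ 0.448 -0.883  0.119] [3.7 1.9 1.8] [ 0.5175 -0.0401  0.1207] 1.7689 -0.282 0.013342730606551684
```

Emit:
carry_out(deltas=[[[0,0,-0.005,0,0,0.04,1],[0,0,-0.009,0,0,0.08,1]]])

```text
time: 7.4
tool_pos: [0.5176, -0.0401, 0.1208]
orientation: [2.579, 1.793, 0.004]
contact_force: [5.3, 1.5, 1.8]
grip_width: 0.0134
```

```bash
python3 s.py
```

```text
7.4 -3.096 [ 0.471 -0.936  0.197] [5.3 1.5 1.8] [ 0.5176 -0.0401  0.1208] 1.8488 -0.282 0.013393296840807449
```

Emit:
carry_out(deltas=[[[0,0,-0.005,0,0,0.04,1],[0,0,-0.009,0,0,0.08,1]]])

```text
time: 7.6
tool_pos: [0.5177, -0.0401, 0.1209]
orientation: [2.649, 1.688, 0.004]
contact_force: [4.6, 2.0, 1.9]
grip_width: 0.0135
```

```bash
python3 s.py
```

```text
7.6 3.107 [ 0.433 -0.974  0.138] [4.6 2.  1.9] [ 0.5177 -0.0401  0.1209] 1.9288 -0.282 0.01353360809956685
```

Emit:
carry_out(deltas=[[[0,0,-0.005,0,0,0.04,1],[0,0,-0.009,0,0,0.08,1]]])

```text
time: 7.8
tool_pos: [0.5178, -0.0402, 0.121]
orientation: [2.714, 1.581, 0.004]
contact_force: [4.9, 1.1, 1.0]
grip_width: 0.0134
```

```bash
python3 s.py
```

```text
7.8 3.027 [ 0.384 -1.068  0.141] [4.9 1.1 1. ] [ 0.5178 -0.0402  0.121 ] 2.0088 -0.283 0.013373905202769727
```

Emit:
carry_out(deltas=[[[0,0,-0.004,0,0,0.04,1],[0,0,-0.007,0,0,0.06,1]]])

```text
time: 8.0
tool_pos: [0.5178, -0.0402, 0.1211]
orientation: [2.76, 1.499, 0.004]
contact_force: [5.4, 2.2, 1.4]
grip_width: 0.0135
```

```bash
python3 s.py
```

```text
8.0 2.967 [ 0.287 -1.116  0.115] [5.4 2.2 1.4] [ 0.5178 -0.0402  0.1211] 2.0685 0.038 0.013470255951788895
```

Emit:
carry_out(deltas=[[[0.02,0.03,-0.004,0,0,0.04,1],[0.03,0.05,-0.008,0,0,0.07,1]]])

```text
time: 8.2
tool_pos: [0.518, -0.0403, 0.1211]
orientation: [2.812, 1.401, 0.003]
contact_force: [5.2, 0.9, 2.9]
grip_width: 0.0134
```

```bash
python3 s.py
```

```text
8.2 2.897 [ 0.45  -0.829  0.145] [5.2 0.9 2.9] [ 0.518  -0.0403  0.1211] 2.139 -0.125 0.013448022812508157
```

Emit:
carry_out(deltas=[[[0,0,-0.004,0,0,0.04,1],[0,0,-0.008,0,0,0.07,1]]])

```text
time: 8.4
tool_pos: [0.518, -0.0403, 0.1212]
orientation: [2.859, 1.301, 0.003]
contact_force: [4.4, 1.9, 2.3]
grip_width: 0.0136
```

```bash
python3 s.py
```

```text
8.4 2.826 [ 0.41  -1.047  0.174] [4.4 1.9 2.3] [ 0.518  -0.0403  0.1212] 2.2093 -0.126 0.013610150853797902
```

Emit:
carry_out(deltas=[[[0,0,-0.004,0,0,0.04,1],[0,0,-0.007,0,0,0.06,1]]])

```text
time: 8.6
tool_pos: [0.518, -0.0404, 0.1213]
orientation: [2.897, 1.215, 0.003]
contact_force: [5.3, 2.0, 2.2]
grip_width: 0.0132
```

```bash
python3 s.py
```

```text
8.6 2.767 [ 0.33  -1.11   0.152] [5.3 2.  2.2] [ 0.518  -0.0404  0.1213] 2.2691 0.034 0.013194841261251236
```

Emit:
carry_out(deltas=[[[0,0,-0.004,0,0,0.03,1],[0,0,-0.006,0,0,0.05,1]]])

```text
time: 8.8
tool_pos: [0.518, -0.0405, 0.1213]
orientation: [2.925, 1.144, 0.003]
contact_force: [5.4, -0.3, 2.1]
grip_width: 0.0135
```

```bash
python3 s.py
```

```text
8.8 2.718 [ 0.206 -1.067  0.639] [ 5.4 -0.3  2.1] [ 0.518  -0.0405  0.1213] 2.318 0.525 0.01347891205412819
```

The moment jumped from 0.15 to 0.64 N m, so the end stop is reached. I'll ease back slightly, release and rise.

Emit:
carry_out(deltas=[[[0,0,0,0,0,0.01,1],[0,0,0,0,0,0.01,1],[0,0,0,0,0,0.01,3.5],[0,0,0,0,0,0.01,3.5],[0,0,0,0,0,0.01,3.5],[0,0,0,0,0,0.01,3.5],[0,0,-3,0,0,0.01,3.5],[0,0,-7,0,0,0.01,3.5]]])

```text
time: 9.6
tool_pos: [0.5153, -0.0405, 0.1895]
orientation: [-2.93, -1.128, 0.008]
contact_force: [0.7, 0.6, -0.1]
grip_width: 0.035
```

```bash
python3 s.py; python3 - <<'E'
from h import *
# tab grasp: keeper x at -55deg; jaw axis y at 35 or -145
for y in(35,-145): print(y,delta([.56,-.1043,.17],y), "q6 then", -.184+1.571-np.radians(y))
E
```

```text
9.6 2.707 [ 0.024 -0.096  0.002] [ 0.7  0.6 -0.1] [ 0.5153 -0.0405  0.1895] 2.3282 0.0 0.03499836747217821
35 (array([-0.95,  7.73,  1.93]), array([-0.006,  0.   , -1.447])) q6 then 0.7761347618019847
-145 (array([-0.95,  7.73,  1.93]), array([0.   , 0.006, 1.695])) q6 then 3.917727415391778
```

Emit:
carry_out(deltas=[[[-0.95,7.7,1.9,0,0,-1.447,3.5],[-0.95,7.7,1.9,0,0,-1.447,3.5],[-0.95,7.7,1.9,0,0,-1.447,3.5],[-0.95,7.7,1.9,0,0,-1.447,3.5],[-0.95,7.7,1.9,0,0,-1.447,3.5],[-0.95,7.7,1.9,0,0,-1.447,3.5],[-0.95,7.7,1.9,0,0,-1.447,3.5],[-0.95,7.7,1.9,0,0,-1.447,3.5]]])

```text
time: 10.4
tool_pos: [0.5614, -0.1041, 0.1717]
orientation: [-1.774, -2.592, 0.001]
contact_force: [0.5, 0.2, 0.4]
grip_width: 0.035
```

Emit:
carry_out(deltas=[[[0,0,0,0,0,-0.3,3.5],[0,0,0,0,0,-0.3,3.5],[0,0,0,0,0,-0.3,3.5]]])

```text
time: 10.7
tool_pos: [0.5614, -0.1041, 0.1718]
orientation: [-1.375, -2.824, 0.0]
contact_force: [0.0, -0.5, -0.2]
grip_width: 0.0351
```

```bash
python3 s.py; python3 - <<'E'
from h import *
p=imaging.snapshot("side")
cv2.imwrite("pics/s4.png",cv2.convertScaleAbs(cv2.resize(p[90:230,230:400],None,fx=4,fy=4,interpolation=cv2.INTER_CUBIC)[:,:,::-1],alpha=1.6))
print(delta([.5605,-.1017,.102],35))
E
```

```text
10.7 -2.076 [-0.004  0.026 -0.021] [ 0.  -0.5 -0.2] [ 0.5614 -0.1041  0.1718] 0.7229 -1.052 0.03506893791697655
(array([0.24, 0.07, 6.98]), array([-0.  , -0.  ,  0.05]))
```

View pics/s4.png

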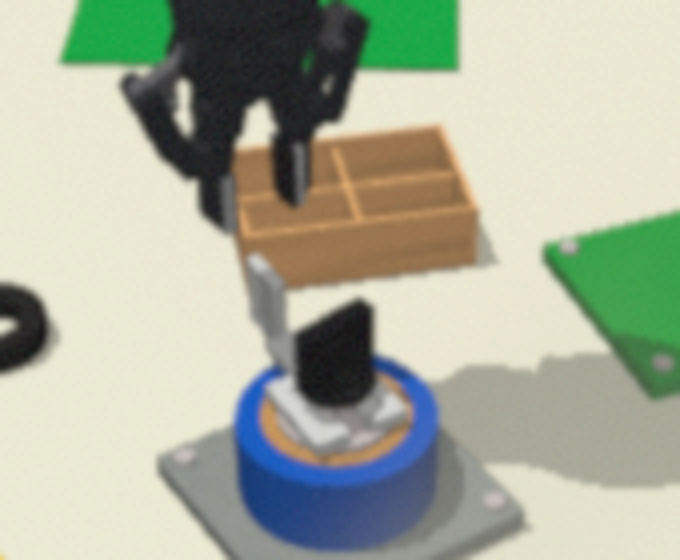

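The side crop shows the open fingers at (222,205) and (297,185), centred over the tab at (265,270), with the knob backed off at (335,350). Descending and closing.

Emit:
carry_out(deltas=[[[0.2,0.07,3,0,0,0.05,3.5],[0.2,0.07,5.5,0,0,0.05,3.5],[0.2,0.07,7,0,0,0.05,3.5],[0.2,0.07,7,0,0,0.05,3.5],[0.2,0.07,7,0,0,0.05,3.5],[0.2,0.07,7,0,0,0.05,3.5]]], squeeze=30)

```text
time: 11.35
tool_pos: [0.5617, -0.1022, 0.1032]
orientation: [1.447, 2.787, 0.001]
contact_force: [0.5, -0.2, -0.5]
grip_width: 0.0353
```

```bash
python3 s.py; python3 - <<'E'
from h import *
print(delta([.5605,-.1017,.102],35))
p=imaging.snapshot("side")
cv2.imwrite("pics/s5.png",cv2.convertScaleAbs(cv2.resize(p[110:210,250:380],None,fx=6,fy=6,interpolation=cv2.INTER_CUBIC)[:,:,::-1],alpha=1.8))
E
```

```text
11.35 -2.127 [-0.013 -0.043  0.066] [ 0.5 -0.2 -0.5] [ 0.5617 -0.1022  0.1032] 0.7776 0.014 0.03529643433803387
(array([ 0.11, -0.07,  0.12]), array([0.001, 0.001, 0.002]))
```

View pics/s5.png

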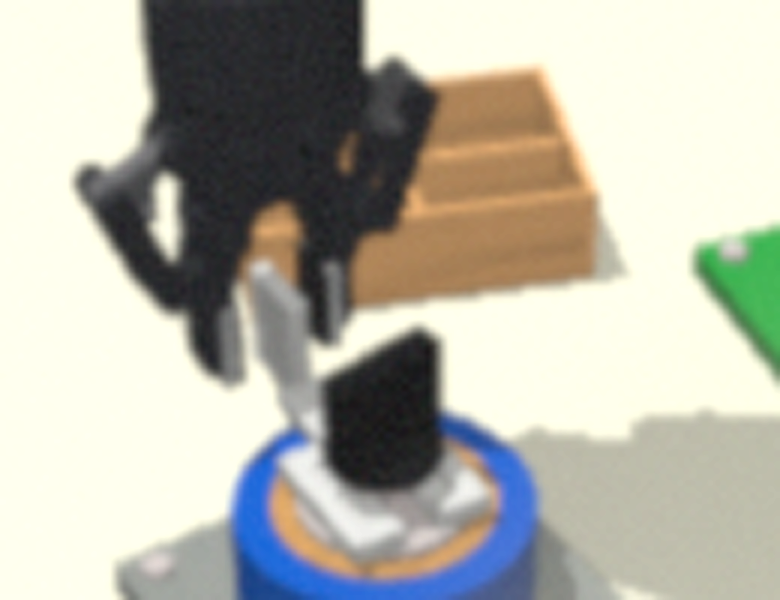

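The tab at (280,330) lies between the fingers at (230,340) and (330,300). Closing gently.

Emit:
carry_out(deltas=[[[0.05,-0.05,0,0,0,0,2.5],[0.05,-0.05,0,0,0,0,2],[0.05,-0.05,0,0,0,0,1.5],[0.05,-0.05,0,0,0,0,1.2],[0.05,-0.05,0,0,0,0,0.4],[0.05,-0.05,0,0,0,0,0.4],[0.05,-0.05,0,0,0,0,0.4]]], squeeze=30)

```text
time: 12.1
tool_pos: [0.5603, -0.102, 0.1021]
orientation: [1.446, 2.789, 0.0]
contact_force: [-0.4, 0.1, 1.3]
grip_width: 0.0078
```

```bash
python3 s.py
```

```text
12.1 -2.126 [-0.01   0.172  0.016] [-0.4  0.1  1.3] [ 0.5603 -0.102   0.1021] 0.7764 0.011 0.007764828852419759
```

Emit:
carry_out(deltas=[[[0,0,0,0,0,0,0.4],[0,0,0,0,0,0,0.4],[0,0,0,0,0,0,0.4]]], squeeze=70)

```text
time: 12.4
tool_pos: [0.5604, -0.102, 0.1022]
orientation: [1.446, 2.789, 0.0]
contact_force: [-1.3, 0.1, 3.4]
grip_width: 0.0067
```

```bash
python3 s.py
```

```text
12.4 -2.126 [0.087 0.285 0.017] [-1.3  0.1  3.4] [ 0.5604 -0.102   0.1022] 0.7764 0.029 0.006686489526199029
```

Emit:
carry_out(deltas=[[[-0.3,0,-0.03,0,0,0,0.4],[-0.6,0,-0.04,0,0,0,0.4],[-1,0,-0.05,0,0,0,0.4]]])

```text
time: 12.7
tool_pos: [0.5661, -0.1103, 0.1022]
orientation: [-1.445, -2.789, 0.0]
contact_force: [-0.7, 0.2, -0.2]
grip_width: 0.0073
```

```bash
python3 s.py
```

```text
12.7 -2.126 [0.039 0.027 0.018] [-0.7  0.2 -0.2] [ 0.5661 -0.1103  0.1022] 0.7639 0.066 0.007322537012451236
```

Emit:
carry_out(deltas=[[[-0.8,0,0,0,0,0,0.4],[-1.6,0,0,0,0,0,0.4],[-2.4,0,0,0,0,0,0.4],[-3.2,0,0,0,0,0,0.4],[-4,0,0,0,0,0,0.4],[-4.8,0,0,0,0,0,0.4],[-5.4,0,0,0,0,0,0.4],[-5.6,0,0,0,0,0,0.4]]])

```text
time: 13.5
tool_pos: [0.5987, -0.1565, 0.1023]
orientation: [-1.446, -2.789, 0.0]
contact_force: [0.6, -0.4, -0.7]
grip_width: 0.0071
```

Emit:
carry_out(deltas=[[[-0.5,0,-0.3,0,0,0,0.4],[-1.5,0,-1,0,0,0,0.4],[-3,0,-4,0,0,0,0.4],[-3,0,-8,0,0,0,0.4],[-3,0,-9,0,0,0,0.4],[-3,0,-9,0,0,0,0.4]]])

```text
time: 14.1
tool_pos: [0.6167, -0.1807, 0.1948]
orientation: [1.444, 2.786, 0.001]
contact_force: [0.0, 0.7, -1.2]
grip_width: 0.0069
```

```bash
python3 s.py; python3 - <<'E'
from h import *
p=imaging.snapshot("side")
cv2.imwrite("pics/s6.png",cv2.convertScaleAbs(cv2.resize(p[40:240,220:420],None,fx=3,fy=3,interpolation=cv2.INTER_CUBIC)[:,:,::-1],alpha=1.6))
# tray centre (.531,.260) ; keeper x -> world +x (jaw y at 90) or -x (jaw y -90)
for y,sx in((90,1),(-90,-1)): print(y,delta([.531+sx*.044+.001,.263,.19],y),"q6",np.arctan2(.26,.53)+1.571-np.radians(y))
E
```

```text
14.1 -2.126 [-0.029 -0.06   0.032] [ 0.   0.7 -1.2] [ 0.6167 -0.1807  0.1948] 0.6713 -0.002 0.006944329209516713
90 (array([38.52, 22.31,  0.26]), array([ 0.   ,  0.001, -0.956])) q6 0.4562756695547141
-90 (array([43.6 , 15.12,  0.25]), array([ 2.000e-03, -0.000e+00,  2.185e+00])) q6 3.597868323144507
```

View pics/s6.png

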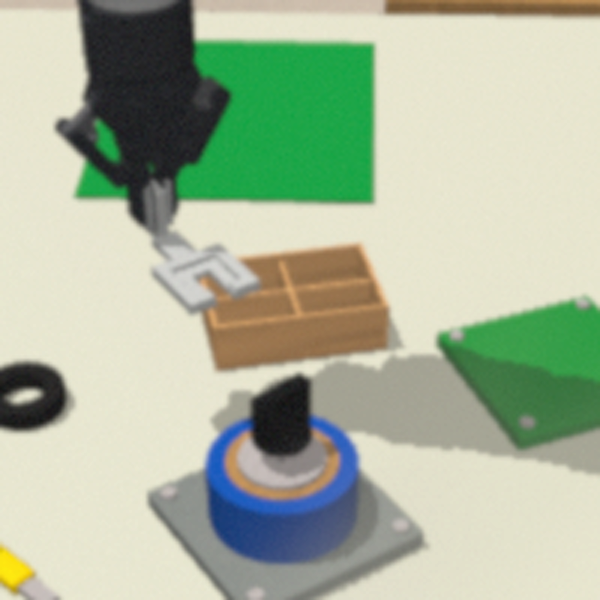

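The keeper hangs level in the jaws at crop (205,275), clear of the stand, and the knob at (280,415) is undisturbed. Carrying it to the tray.

Emit:
carry_out(deltas=[[[4,2.3,-2,0,0,-0.1,0.4],[8,4.6,-2,0,0,-0.2,0.4],[12,7,-2,0,0,-0.3,0.4],[16,9.3,-2,0,0,-0.4,0.4],[20,11.6,-2,0,0,-0.5,0.4],[24,13.9,-2,0,0,-0.6,0.4],[28,16.2,-2,0,0,-0.7,0.4],[32,18.5,-2,0,0,-0.8,0.4]]])

```text
time: 14.95
tool_pos: [0.5808, 0.1895, 0.2102]
orientation: [-0.238, -3.13, 0.002]
contact_force: [0.1, 0.1, -1.3]
grip_width: 0.0071
```

```bash
python3 s.py; python3 -c "
from h import *
print(delta([.575,.263,.19],90))"
```

```text
14.95 -1.321 [-0.062 -0.133 -0.057] [ 0.1  0.1 -1.3] [0.5808 0.1895 0.2102] 0.4672 0.274 0.0071288073590672916
(array([1.68, 7.18, 2.01]), array([-0.001, -0.003, -0.152]))
```

Emit:
carry_out(deltas=[[[1.0,4,2,0,0,-0.1,0.4],[1.5,6.5,2,0,0,-0.15,0.4],[1.6,7,2,0,0,-0.15,0.4],[1.6,7,2,0,0,-0.15,0.4],[1.6,7,2,0,0,-0.15,0.4],[1.6,7,2,0,0,-0.15,0.4]]])

```text
time: 15.55
tool_pos: [0.5776, 0.258, 0.1925]
orientation: [0.013, 3.142, -0.0]
contact_force: [-0.2, 0.4, -1.9]
grip_width: 0.0072
```

```bash
python3 s.py; python3 - <<'E'
from h import *
ims={n:imaging.snapshot(n) for n in C}
f=lambda a:cv2.convertScaleAbs(cv2.resize(a,(400,400),interpolation=cv2.INTER_CUBIC)[:,:,::-1],alpha=1.8)
cv2.imwrite("pics/s7.png",np.hstack([f(ims["top"][140:270,160:290]),f(ims["side"][230:400,210:380])]))
print(delta([.575,.263,.04],90))
E
```

```text
15.55 -1.178 [-0.006 -0.104  0.023] [-0.2  0.4 -1.9] [0.5776 0.258  0.1925] 0.4286 0.001 0.007186608256809264
(array([ 0.29,  0.48, 15.28]), array([ 0.   ,  0.   , -0.008]))
```

View pics/s7.png

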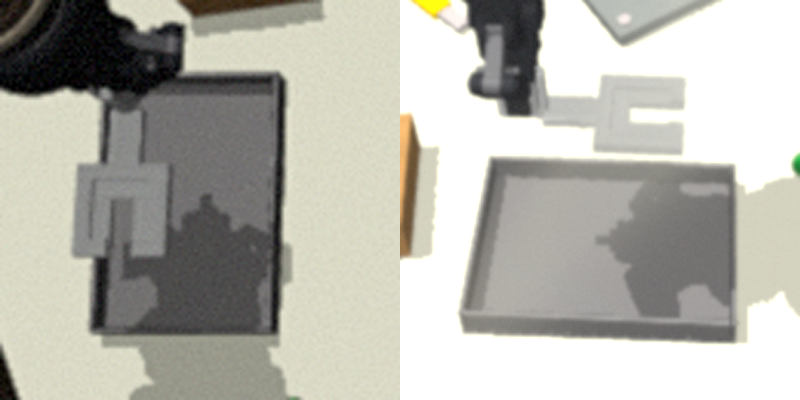

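Held level over the tray. The keeper's offset in the top crop at (122,210) is parallax from its height. Descending.

Emit:
carry_out(deltas=[[[0.29,0.4,4,0,0,-0.008,0.4],[0.29,0.4,8,0,0,-0.008,0.4],[0.29,0.4,11,0,0,-0.008,0.4],[0.29,0.4,13,0,0,-0.008,0.4],[0.29,0.4,14,0,0,-0.008,0.4],[0.29,0.4,14,0,0,-0.008,0.4],[0.29,0.4,14,0,0,-0.008,0.4]]])

```text
time: 16.35
tool_pos: [0.5753, 0.2633, 0.0537]
orientation: [-0.002, 3.14, 0.001]
contact_force: [1.1, -0.4, -0.8]
grip_width: 0.0072
```

```bash
python3 s.py; python3 - <<'E'
from h import *
p=imaging.snapshot("top"); q=imaging.snapshot("side")
f=lambda a:cv2.convertScaleAbs(cv2.resize(a,(400,400),interpolation=cv2.INTER_CUBIC)[:,:,::-1],alpha=1.8)
cv2.imwrite("pics/s8.png",np.hstack([f(p[140:270,160:290]),f(q[230:400,210:380])]))
print(delta([.575,.263,.036],90))
E
```

```text
16.35 -1.168 [-0.004 -0.043 -0.002] [ 1.1 -0.4 -0.8] [0.5753 0.2633 0.0537] 0.4283 -0.0 0.007225151302767157
(array([ 0.07, -0.07,  1.82]), array([0.001, 0.003, 0.001]))
```

View pics/s8.png

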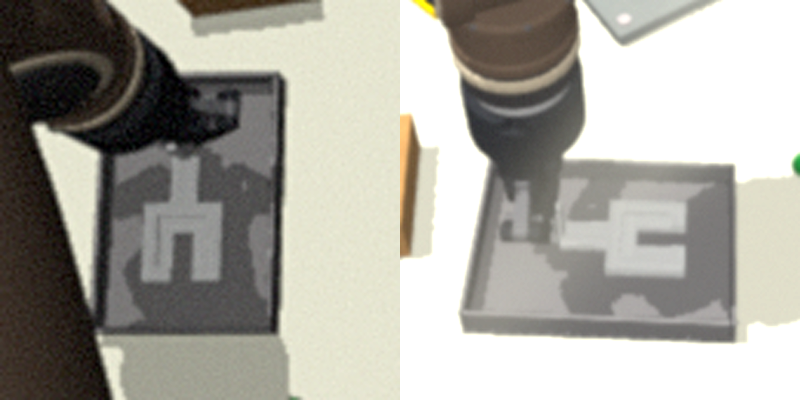

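Keeper centred inside the tray at crop (182,240) top and (645,235) side. Lowering the last 18 mm.

Emit:
carry_out(deltas=[[[0,0,0.6,0,0,0,0.4],[0,0,1.1,0,0,0,0.4],[0,0,1.5,0,0,0,0.4],[0,0,1.65,0,0,0,0.4],[0,0,1.65,0,0,0,0.4]]])

```text
time: 16.95
tool_pos: [0.5744, 0.2634, 0.0363]
orientation: [0.003, -3.142, 0.0]
contact_force: [-1.0, 0.4, 1.6]
grip_width: 0.0069
```

```bash
python3 s.py
```

```text
16.95 -1.168 [-0.089  0.268 -0.006] [-1.   0.4  1.6] [0.5744 0.2634 0.0363] 0.4282 0.022 0.006945943898654381
```

Emit:
carry_out(deltas=[[[0,0,0.03,0,0,0,0.4],[0,0,0.03,0,0,0,1.5],[0,0,0.03,0,0,0,3],[0,0,0.03,0,0,0,3],[0,0,0.03,0,0,0,3],[0,0,-3,0,0,0,3],[0,0,-7,0,0,0,3],[0,0,-12,0,0,0,3]]])

```text
time: 17.75
tool_pos: [0.5734, 0.2629, 0.1553]
orientation: [0.003, -3.138, 0.003]
contact_force: [1.3, -0.3, -0.3]
grip_width: 0.0298
```

Emit:
carry_out(deltas=[[[0,0,-6,0,0,0,3],[10,0,-8,0,0,0,3],[18,0,-8,0,0,0,3],[22,5,-8,0,0,0,3],[26,10,-8,0,0,0,3],[30,15,-8,0,0,0,3],[34,18,-8,0,0,0,3],[34,18,-8,0,0,0,3]]])

```text
time: 18.55
tool_pos: [0.2742, 0.4089, 0.2354]
orientation: [-0.002, 3.141, 0.001]
contact_force: [0.6, 1.4, 0.2]
grip_width: 0.0301
```

```bash
python3 s.py; python3 - <<'E'
from h import *
ims={n:imaging.snapshot(n) for n in C}
f=lambda a:cv2.convertScaleAbs(cv2.resize(a,(400,250),interpolation=cv2.INTER_AREA)[:,:,::-1],alpha=1.6)
g=lambda a:cv2.convertScaleAbs(cv2.resize(a,(400,340),interpolation=cv2.INTER_CUBIC)[:,:,::-1],alpha=1.6)
cv2.imwrite("pics/s9.png",np.vstack([np.hstack([f(ims["top"]),f(ims["side"])]),np.hstack([g(ims["top"][140:270,160:313]),g(ims["side"][255:400,210:380])])]))
E
```

```text
18.55 -1.168 [ 0.056 -0.036  0.006] [0.6 1.4 0.2] [0.2742 0.4089 0.2354] 0.9789 -1.064 0.03007751581410186
```

View pics/s9.png

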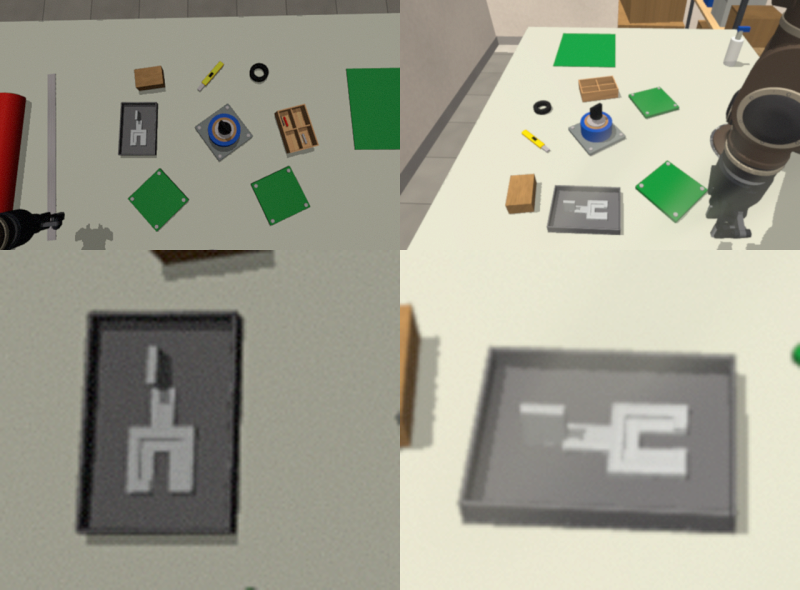

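The keeper lies flat with its tab up, in the middle of the tray at (160,450) top and (620,440) side. The knob stands as I left it, and the tape, cutter and carton look unmoved. I'll let the arm settle and hand in.

Emit:
carry_out(deltas=[[[0,0,0,0,0,0,3],[0,0,0,0,0,0,3],[0,0,0,0,0,0,3]]])

```text
time: 18.95
tool_pos: [0.2769, 0.4072, 0.235]
orientation: [0.001, 3.142, -0.0]
contact_force: [0.2, 1.0, -0.2]
grip_width: 0.0304
```

```bash
python3 -c "
from cell import ticket; print(ticket.sign_off())"
```

```text
the job is handed in; nothing more can be done
None
```

I loosened the knob, drew the keeper plate out and laid it in the undivided grey tray. I handed the job in at about 19 s; sign-off gives no verdict.

- **Knob:** I turned it clockwise about 3.57 rad. The turning moment jumped from about 0.15 to 0.64 N m, about 0.5 N m over friction. That is a little above the 0.4 called plenty and below the 1 that is too much. I then released it and did not touch it again. I did not measure its height afterwards.
- **Drawing out:** I pulled the keeper level along the tab's direction for 66 mm. The wrist force stayed at about 1 N at each reading.
- **Final pictures:** In both views the keeper lies flat, tab up, well inside the tray walls and released, with the arm clear. The tape, knife and carton look unmoved by eye; I did not measure them.
- **Disagreement:** While turning, the knob's axis as felt by the arm was about 3 mm in y from where the cameras put it. It gave side forces of up to about 5 N. I used the felt position for the tab grasp.

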